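# Set the sample feed stage and its end stop

### The job

Turn the stage's handwheel, regrasping as needed, until the brass pointer of the carriage lines up with the brass index pointer that faces it. Then slide the end stop along its rods by its grip until its bumper just touches the carriage, without driving the carriage off the mark. Move the carriage with the handwheel only (do not touch it), keep the sample vial standing in its nest and leave the things round about where they are.

Things in the scene. Friction and masses are not known exactly. Their poses are not given: they have to be found in the camera images.
- stage: Fixed hand-cranked feed stage on the bench: grey base plate 180 x 264 x 12 mm (x by y by z) lying flat. Origin under the plate's centre at bench height, z up; two steel rods run along its own y axis over the line x = +30 mm. Its yaw varies.
- wheel (a joint): Handwheel's angle in rad, 0 at the start, up to 8.5. It grows counter-clockwise seen from above, and each rad moves the carriage 10 mm along the stage's +y (a full turn 63 mm). It turns stiffly (about 0.25 N m), has no spring and stays where it is left. The carriage is always 36 to 54 mm short of the mark at the start.
- wheel_grip (a point): Centre of the round black plastic handwheel, on its vertical axis and at mid height of its ribbed rim, 68 mm above the bench. Wheel 62 mm across and 16 mm high (underside 60 mm, top 76 mm above the bench), no crank handle; it is taken across its diameter from above, at any angle. Below it is the dark gear housing, whose top is 40 mm above the bench.
- carriage: Aluminium carriage on the rods, 56 x 60 mm (x by y), top 36 mm above the bench, with a round black nest for the vial on it. Origin under its centre, axes as the stage's. Slides along the stage's y as the handwheel turns. Do not touch it.
- carriage_pointer (a point): Tip of the brass pointer on the carriage's +x side, 34 mm above the bench; axes as the stage's.
- index_tip (a point): Tip of the fixed brass index pointer, which stands on the plate beside the rods on a small dark foot and points to the carriage; 34 mm above the bench. Axes as the stage's. On the mark, the carriage pointer has the same y as this tip in the stage's frame, with 3 mm between the tips in x.
- carriage_face (a point): Centre of the front of the black bumper on the carriage's +y side, 25 mm above the bench; axes as the stage's.
- stop (a joint): Position of the end stop in m; 0 at the far +y end of the rods, growing as it slides along the stage's -y towards the carriage, up to 0.11. Starts between 0 and 0.03, at least 40 mm clear of the carriage's place on the mark. About 3 N of friction, stays where it is left.
- stop_face (a point): Centre of the front of the black bumper on the end stop's -y side, 25 mm above the bench; axes as the stage's. The stop is a dark steel block 56 x 40 mm (x by y), top 36 mm above the bench. Bumper against bumper, it has the same position as carriage_face. The bumpers really meet: about 25 N of push would drive the carriage and the wheel back.
- stop_grip (a point): Point on the end stop's upright black grip, 56 mm above the bench, 25 mm in +y from stop_face. The grip is 28 mm (x) by 14 mm (y), from 36 to 68 mm above the bench; take it from above across its 28 mm sides, or across its 14 mm.
- sample: Sample vial (glass, screw cap, 24 mm diameter, 52 mm high, loose) standing in the carriage's nest, whose rim is 10 mm high; its top is 88 mm above the bench. Origin under its centre.
- flask_100: Bystander: stoppered conical flask, 64 mm across, 106 mm high, on the bench to the left of the stage. Origin under its centre.
- weight_1: Bystander: small brass weight, 21 mm across, 24 mm high, standing on the stage's plate. Origin under its centre.
- tape_roll: Bystander: roll of tape, 70 mm across and 18 mm high, lying on the stage's plate. Origin under its centre.

How it is judged:
By the outcome, as a careful person would: the job done as asked, in the order asked, and still so for the second after the job is handed in, with the robot touching nothing.
It also fails if it takes over 64 s, if anything falls off the work surface, if the arm or the gripper's body presses on something with over 40 N, if the wrist force passes 120 N, or if a joint passes its speed limit or range.

### The arm

A 6-joint arm with a two-finger parallel gripper is mounted at the origin on a cart in front of the work surface, level with it; the furniture and walls round the work are solid. World frame = base frame: x ahead of the robot, y to its left, z up, the work surface at z = 0. Lengths are in m, angles in rad, forces in N, time in s.
With the tool pointing down it reaches from about 0.3 to 0.875 m from the base axis. Payload 6.4 kg.
Tool frame: the origin (TCP) lies midway between the tips of the shut fingers; the grasp point (between the pads) lies 19 mm behind it; z points along the fingers, y is the line along which they close (so a half turn about z gives the same grasp; the last joint's range is limited). The gripper opens to 85 mm and grips with 20 to 120 N. Pads are 22 mm wide; open, the fingers measure 114 mm over their backs; the gripper's body (76 mm by 85 mm) begins 54 mm behind the grasp point. The pads swing forward as they close: fully open they stand 13 mm farther back than shut.
Start: joints at [-1.424, 0.181, 1.607, -0, 1.354, -0.206], TCP at [0.199, -0.54, 0.231] pointing down, gripper open.
Joint ranges: [-2.99, 2.99], [-0.89, 2.07], [0.3, 2.58], [-1.14, 4.28], [0, 2.63], [-3.12, 3.12]. Speed limits (rad/s): [2.57, 2.57, 3.01, 3.14, 3.14, 3.14].

### API

Orientations are given as a unit quaternion [x, y, z, w].
In Python, from plant import sensors, read_camera, get_calibration, arm gives the robot as it stands. The module is installed in compiled form; this text tells all that it offers.
- The arm moves only by the tool apply_moves, never from a script. Its argument "motion" is a list of rows, each a list of 2 entries, a list of its own where there are three numbers: the shift along the tool's x, y, z in cm, then the turn, a rotation vector about the tool's x, y, z in rad. A call has 1 to 12 rows; each row is the pose to reach, as a shift and turn from the pose commanded when the call began, along the tool's axes at that moment; what a row does not reach only later rows make up. A row lasts 1/8 s, in which the tool goes at most 62.5 mm and 10.7 degrees, less where a joint would pass 70% of its speed; a pose out of reach is approached as far as the arm can. A call with a gripper value outside its range is refused whole. "gripper" is the opening in per cent of the stroke, from 0 (shut) to 100 (fully open), set as the call begins (left out, the last holds). The fingers move at their own pace and stop on an object; "force" is the grip in N (left out, the last holds). Time passes only in rows, so rows that repeat a pose let the fingers close. It gives the time, the measured TCP pose, the force, the opening and the grip force at its end, in the units of the state.
- sensors.read_state(): the state, without advancing time (a new reading comes with each control period).
- read_camera(name): name is "side" or "top" or "wrist"; returns the picture (400x640x3 uint8, blue, green, red); there is no depth.
- get_calibration(name): a dict with "fx", "fy", "cx", "cy" (pixels), "R" (3x3) and "t" (3): a world point X has camera coordinates R X + t. Camera axes: x right, y down, z forward; pixel columns grow to the right and rows downward; lengths in m; the calibration is good to about 2 mm. The wrist camera is an equidistant fisheye: a pixel r from the principal point sees the ray r / f radians off the axis. A picture is of the moment at which its call begins: read the wrist's pose just before it. get_calibration takes no time and is no camera call; for the wrist camera it gives the pose at the moment of the call.
- arm.finish_job(): hands the job in; it is judged then, once.
The state is a dict: "time_s": time; "joint_pos": joint angles; "joint_velocities": joint speeds; "effort": joint torques, N m; "tool_pos": TCP position; "orientation": TCP orientation; "ft_force": force on the tool from outside, world axes, zero at the start; "wrist_torque": the same for the moment, N m; "width": opening from 0.0 (shut) to 1.0 (fully open); "grasp_force": force on a finger pad.
Only numpy, scipy, OpenCV 4.12 (cv2) and the standard library are available. Lean on these libraries where they do the work, as an engineer would, in place of code of your own. Each camera call takes 0.05 s, during which the arm holds its last target. There are 200 camera calls.

## Working session

There is one attempt and no reset: what is moved stays moved. The work goes in short steps, Python scripts to look and compute and a tool call to move; the robot and the scene stay as the last step left them, time stands still between calls to the robot, and variables do not carry over. Pictures are saved under pics/ and viewed, at most 10 in all, crops included, and the job is handed in when it is done.

Besides the shell and the picture viewer there is one more tool, called in YAML: its name, and indented under it one key for each argument. apply_moves: Moves the arm, as the interface text tells. Its arguments: {"type":"object","properties":{"motion":{"type":"array","items":{"type":"array"}},"gripper":{"type":"number"},"force":{"type":"number"}},"required":["motion"]}

```bash
mkdir -p pics
python3 - <<'E'
from plant import sensors, read_camera, get_calibration
import cv2
s=sensors.read_state();print({k:s[k] for k in('time_s','tool_pos','orientation','width')})
for n in('top','side'):
    cv2.imwrite(f'pics/{n}0.png',read_camera(n)); c=get_calibration(n);print(n,c)
E
```

```text
{'time_s': 0.0, 'tool_pos': array([ 0.19859675, -0.53900096,  0.23036133]), 'orientation': array([ 9.84482832e-01,  1.75478574e-01,  2.58757823e-05, -9.07289386e-04]), 'width': 1.00291383346115}
top {'fx': 421.3665279119597, 'fy': 421.3665279119597, 'cx': 323.54677637360953, 'cy': 199.221443391477, 'R': array([[-2.01148774e-03, -9.99881725e-01,  1.52476025e-02],
       [-9.86382321e-01, -5.23704964e-04, -1.64467756e-01],
       [ 1.64456289e-01, -1.53707904e-02, -9.86264603e-01]]), 't': array([0.31742082, 0.55292557, 0.9417906 ])}
side {'fx': 415.07421646141444, 'fy': 415.07421646141444, 'cx': 321.0265564335062, 'cy': 198.72855705019458, 'R': array([[ 0.99464987, -0.10187141, -0.01714231],
       [-0.06875258, -0.52894786, -0.84586479],
       [ 0.07710205,  0.84251788, -0.53312184]]), 't': array([-0.52583801,  0.2850517 ,  0.57192169])}
```

View pics/top0.png

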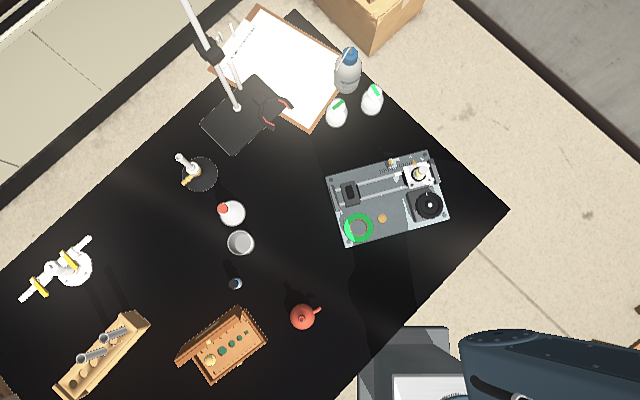

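View pics/side0.png

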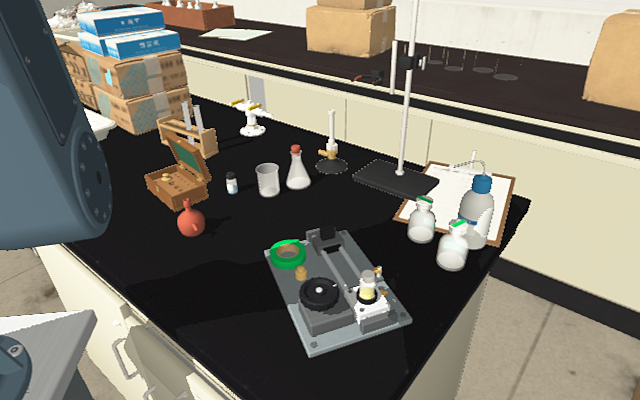

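```bash
cat > h.py <<'E'
from plant import sensors, read_camera, get_calibration
import cv2, numpy as np
from scipy.spatial.transform import Rotation as Ro
def ray(c,u,v,fish=False):
    x=np.array([(u-c['cx'])/c['fx'],(v-c['cy'])/c['fy']])
    if fish:
        r=np.linalg.norm(x); d=np.array([*(x/max(r,1e-9)*np.sin(r)),np.cos(r)])
    else: d=np.array([*x,1.])
    return -c['R'].T@c['t'], c['R'].T@d
def hit(c,u,v,z,fish=False):
    o,d=ray(c,u,v,fish); return o+d*(z-o[2])/d[2]
def proj(c,X,fish=False):
    p=c['R']@np.array(X)+c['t']
    if fish:
        r=np.hypot(p[0],p[1]); th=np.arctan2(r,p[2]); q=p[:2]/max(r,1e-9)*th
    else: q=p[:2]/p[2]
    return q*[c['fx'],c['fy']]+[c['cx'],c['cy']]
def totool(s,D):  # world vector -> tool axes
    return Ro.from_quat(s['orientation']).inv().apply(D)
E
python3 - <<'E'
from h import *
im=cv2.imread('pics/top0.png');c=get_calibration('top')
for n,p,z in [('wheel',(428,205),.076),('stop',(349,193),.05),('vial',(418,174),.088),('idx',(391,162),.034),('cornerTL',(325,178),.012),('TR',(430,150),.012),('BR',(450,219),.012),('BL',(345,248),.012)]: print(n,hit(c,*p,z).round(4))
cv2.imwrite('pics/topc.png',cv2.resize(im[140:255,315:460],None,fx=5,fy=5,interpolation=cv2.INTER_CUBIC))
s=sensors.read_state();w=get_calibration('wrist');print('camera in tool',totool(s,-w['R'].T@w['t']-s['tool_pos']),'axis',totool(s,w['R'][2]),w['fx'],w['cx'],w['cy'])
E
```

```text
wheel [0.5346 0.0811 0.076 ]
stop [0.5668 0.2578 0.05  ]
vial [0.6036 0.104  0.088 ]
idx [0.6454 0.1547 0.034 ]
cornerTL [0.6108 0.3129 0.012 ]
TR [0.6818 0.0532 0.012 ]
BR [0.5103 0.0124 0.012 ]
BL [0.4412 0.2659 0.012 ]
camera in tool [ 0.08129911  0.00033487 -0.14156262] axis [-3.10868042e-01 -1.59511930e-04  9.50453068e-01] 309.70691628693146 319.5607763104647 195.78680850101406
```

View pics/topc.png

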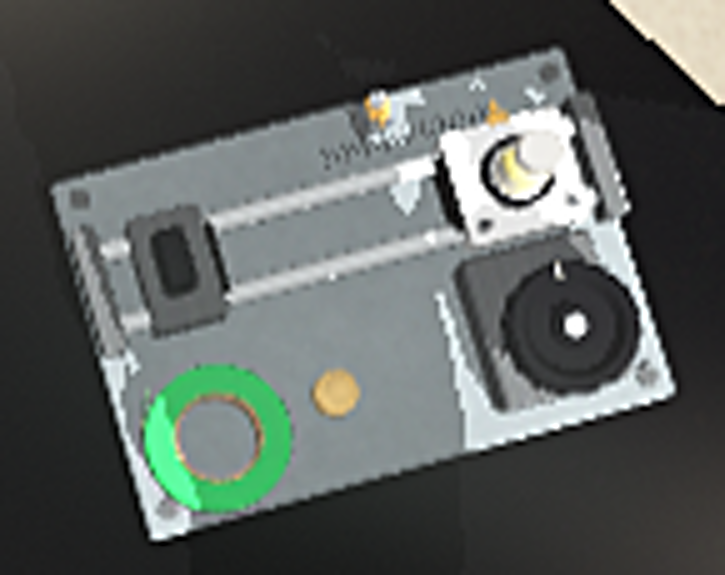

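apply_moves:
  motion:
    - [[5,-4.3,0],[0,0,0]]
    - [[10,-8.6,-1],[0,0,0]]
    - [[15,-13,-2],[0,0,0]]
    - [[20,-17.3,-2],[0,0,0]]
    - [[25,-21.6,-2],[0,0,0]]
    - [[30,-26,-2],[0,0,0]]
    - [[35,-30.3,-2],[0,0,0]]
    - [[40,-34.6,-2],[0,0,0]]
    - [[45,-39,-2],[0,0,0]]
    - [[50,-43.3,-2],[0,0,0]]
    - [[54,-46.5,-2],[0,0,0]]
    - [[56,-48,-2],[0,0,0]]
  gripper: 100

```text
time_s: 1.6
tool_pos: [0.5588, 0.1068, 0.2509]
orientation: [0.984, 0.176, -0.0, -0.0]
ft_force: [0.7, -1.4, 1.0]
width: 0.996
grasp_force: 0.0
```

apply_moves:
  motion:
    - [[0,0,0],[0,0,0]]
    - [[0,0,0],[0,0,0]]
    - [[0,0,0],[0,0,0]]

```text
time_s: 1.98
tool_pos: [0.5579, 0.1033, 0.2512]
orientation: [0.985, 0.175, -0.0, 0.0]
ft_force: [1.2, -0.7, -0.4]
width: 1.0
grasp_force: 0.0
```

Run:
```python
from h import *
s=sensors.read_state();c=get_calibration('wrist');im=read_camera('wrist')
print(s['time_s'],s['tool_pos'],s['orientation'],s['joint_pos'].round(3))
cv2.imwrite('pics/w1.png',im)
```

```text
1.975 [0.55791659 0.10331259 0.25116372] [ 9.84603415e-01  1.74802902e-01 -2.41794148e-04  5.52832283e-05] [-0.026  0.148  1.604 -0.     1.39   1.194]
```

View pics/w1.png

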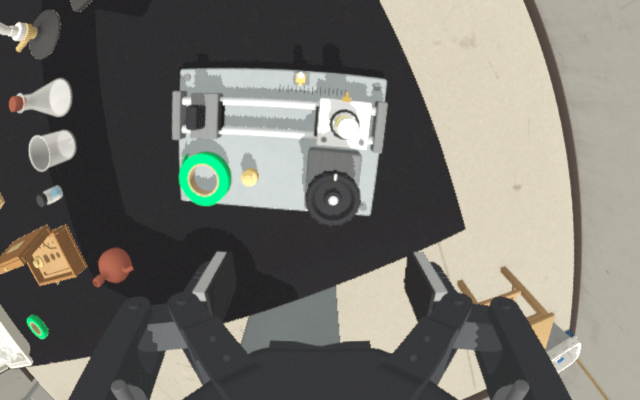

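Run:
```python
import cv2
im=cv2.imread('pics/w1.png')
cv2.imwrite('pics/w1c.png',cv2.resize(im[60:160,270:390],None,fx=6,fy=6,interpolation=cv2.INTER_CUBIC))
```

```text
(no output)
```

View pics/w1c.png

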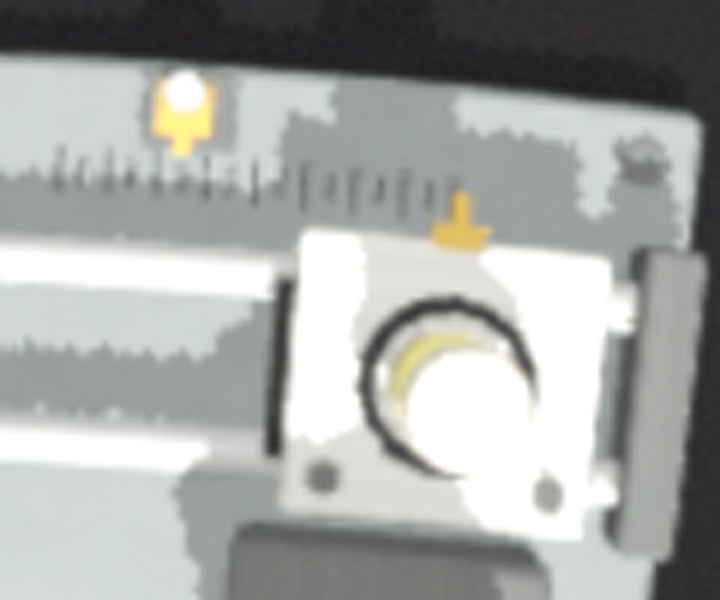

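```bash
cat >> h.py <<'E'
def tips(im,box):
    x0,y0,x1,y1=box; hsv=cv2.cvtColor(im[y0:y1,x0:x1],cv2.COLOR_BGR2HSV)
    m=cv2.inRange(hsv,(14,110,90),(32,255,255)); n,l,st,ce=cv2.connectedComponentsWithStats(m)
    return [(st[i].tolist(),(ce[i]+[x0,y0]).round(1), [np.argwhere(l==i)[:,::-1]+[x0,y0]][0]) for i in range(1,n) if st[i][4]>5]
E
python3 - <<'E'
from h import *
c=get_calibration('wrist');im=cv2.imread('pics/w1.png')
H=lambda u,v,z:hit(c,u,v,z,True)
for st,ce,p in tips(im,(270,60,390,120)):
    print(st,ce,'top row px',p[p[:,1]==p[:,1].min()].mean(0),'bottom',p[p[:,1]==p[:,1].max()].mean(0))
a,b=H(270,68.3,.012),H(386.7,79.2,.012);d=a-b;yaw=np.arctan2(-d[0],d[1]);print('yaw edge',yaw)
i,k=H(300.2,85.8,.034),H(346.8,92.2,.034);
g=im[150:230,300:370].max(2)
w=H(333.,200.5,.076)
print('idx',i,'ptr',k,'wheel',w)
ey=np.array([-np.sin(yaw),np.cos(yaw),0]);ex=np.array([np.cos(yaw),np.sin(yaw),0])
print('dy',(i-k)@ey,'dx',(i-k)@ex)
# grip/stop
for n,p,z in[('gripL',(187,117),.068)]: print(n,H(*p,z))
# wheel rim: triangulate top-camera hub and wrist hub
o1,d1=ray(get_calibration('top'),430,205);o2,d2=ray(c,333,200.5,True)
A=np.c_[d1,-d2];t=np.linalg.lstsq(A,o2-o1,rcond=None)[0];print(o1+d1*t[0],o2+d2*t[1])
E
```

```text
[27, 18, 8, 7, 28] [300.5  80.5] top row px [300.5  78. ] bottom [300.  84.]
[73, 33, 7, 8, 33] [346.1  97.6] top row px [346.5  93. ] bottom [346. 100.]
yaw edge 0.26307749406102865
idx [0.64017634 0.15648666 0.034     ] ptr [0.65160897 0.10414835 0.034     ] wheel [0.53709323 0.0797441  0.076     ]
dy 0.05351066769203779 dx 0.002571468801838088
gripL [0.5702367  0.26337876 0.068     ]
[0.53507095 0.07574509 0.07284252] [0.53587964 0.0791065  0.07205122]
```

apply_moves:
  motion:
    - [[-1.5,0.8,4],[0,0,0.05]]
    - [[-2.9,1.5,8],[0,0,0.088]]
    - [[-2.9,1.5,12],[0,0,0.088]]
    - [[-2.9,1.5,14],[0,0,0.088]]
    - [[-2.9,1.5,14],[0,0,0.088]]
    - [[-2.9,1.5,14],[0,0,0.088]]

```text
time_s: 2.78
tool_pos: [0.5371, 0.0797, 0.1126]
orientation: [0.991, 0.132, 0.001, 0.0]
ft_force: [0.5, 0.6, 0.4]
width: 0.999
grasp_force: 0.0
```

Run:
```python
from h import *
s=sensors.read_state();c=get_calibration('wrist');im=read_camera('wrist')
print(s['time_s'],s['tool_pos'],s['orientation'],s['joint_pos'].round(3))
print(proj(c,[.536,.079,.076],True))
cv2.imwrite('pics/w2.png',im)
```

```text
2.775 [0.53711027 0.07968843 0.11256557] [9.91302316e-01 1.31601131e-01 9.06238891e-04 1.96276175e-04] [-0.071  0.248  1.787 -0.     1.105  1.235]
[319.809562   232.43733085]
```

View pics/w2.png

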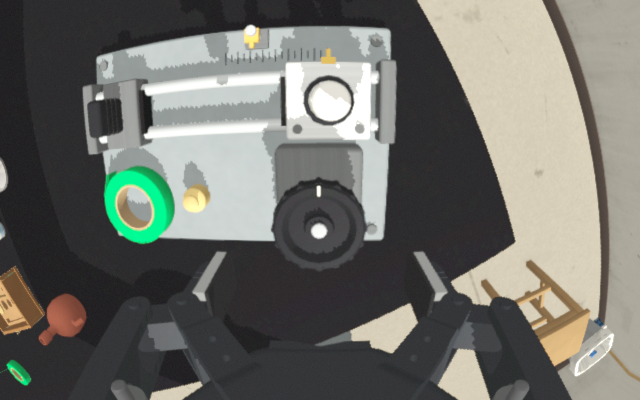

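Run:
```python
from h import *
c=get_calibration('wrist');im=cv2.imread('pics/w2.png')
m=cv2.inRange(im[215:245,300:340],(190,)*3,(255,)*3);M=cv2.moments(m,True);u,v=M['m10']/M['m00']+300,M['m01']/M['m00']+215
print(u,v,[hit(c,u,v,z,True).round(4) for z in(.076,.08,.084)])
# dark wheel rim: left/right extents
print([hit(c,*p,.076,True).round(4) for p in((273,226),(366,226),(319,180),(319,269))])
print([(ce,p[p[:,1]==p[:,1].min()].mean(0),p[p[:,1]==p[:,1].max()].mean(0)) for st,ce,p in tips(im,(230,20,350,75))])
i,k=hit(c,252,47,.034,True),hit(c,328.5,50,.034,True);print(i,k,(i-k)@[-np.sin(.263),np.cos(.263),0],(i-k)@[np.cos(.263),np.sin(.263),0])
```

```text
318.53333333333336 230.9090909090909 [array([0.537 , 0.0802, 0.076 ]), array([0.5387, 0.0806, 0.08  ]), array([0.5405, 0.0811, 0.084 ])]
[array([0.5326, 0.1088, 0.076 ]), array([0.548, 0.052, 0.076]), array([0.5692, 0.0885, 0.076 ]), array([0.5098, 0.0725, 0.076 ])]
[(array([252.3,  38.8]), array([257.5,  27. ]), array([251.5,  47. ])), (array([327.6,  57.6]), array([328.,  49.]), array([328.,  62.]))]
[0.64063296 0.1569139  0.034     ] [0.65100817 0.10389613 0.034     ] 0.053892054295638085 0.0037650329145172477
```

apply_moves:
  motion:
    - [[0.1,0,3],[0,0,0]]
    - [[0.1,0,5.5],[0,0,0]]
    - [[0.1,0,6.6],[0,0,0]]
    - [[0.1,0,6.6],[0,0,0]]
    - [[0.1,0,6.6],[0,0,0]]

```text
time_s: 3.45
tool_pos: [0.5384, 0.0805, 0.0466]
orientation: [0.991, 0.132, 0.001, 0.0]
ft_force: [0.4, -0.2, 0.0]
width: 0.998
grasp_force: 0.0
```

apply_moves:
  motion:
    - [[0,0,0],[0,0,0]]
    - [[0,0,0],[0,0,0]]
    - [[0,0,0],[0,0,0]]
    - [[0,0,0],[0,0,0]]
    - [[0,0,0],[0,0,0]]
  gripper: 60
  force: 70

```text
time_s: 4.08
tool_pos: [0.538, 0.0805, 0.0468]
orientation: [0.991, 0.132, 0.001, 0.0]
ft_force: [-3.2, -0.1, 7.2]
width: 0.702
grasp_force: 74.0
```

apply_moves:
  motion:
    - [[0,0,0],[0,0,-0.1]]
    - [[0,0,0],[0,0,-0.25]]
    - [[0,0,0],[0,0,-0.4]]
    - [[0,0,0],[0,0,-0.5]]
    - [[0,0,0],[0,0,-0.5]]

```text
time_s: 4.7
tool_pos: [0.5374, 0.0816, 0.0468]
orientation: [0.927, 0.374, 0.0, -0.001]
ft_force: [-5.0, 5.1, 9.9]
width: 0.698
grasp_force: 74.4
```

```bash
cat >> h.py <<'E'
def look(name):
    s=sensors.read_state();c=get_calibration('wrist');im=read_camera('wrist');cv2.imwrite(f'pics/{name}.png',im)
    ey=np.array([-np.sin(.263),np.cos(.263),0]);ex=np.array([np.cos(.263),np.sin(.263),0])
    print(s['time_s'],s['tool_pos'].round(4),s['orientation'].round(4),s['joint_pos'][5].round(3),s['wrist_torque'].round(2))
    print('pred',proj(c,[.6406,.1568,.034],True),proj(c,[.6510,.1039,.034],True))
    return s,c,im,ex,ey
E
python3 - <<'E'
from h import *
s,c,im,ex,ey=look('w3')
for st,ce,p in tips(im,(0,0,640,230)):
    if st[4]<300: print(st,ce,hit(c,*ce,.034,True).round(4))
E
```

```text
4.7 [0.5374 0.0816 0.0468] [ 9.274e-01  3.740e-01  4.000e-04 -5.000e-04] 0.735 [0.66 0.7  0.25]
pred [353.36180865   9.93859956] [440.46650516  71.89526601]
[348, 0, 23, 13, 183] [358.3   4.4] [0.6446 0.1572 0.034 ]
[417, 64, 19, 23, 239] [426.6  75.5] [0.6438 0.1076 0.034 ]
```

apply_moves:
  motion:
    - [[0,0,0],[0,0,-0.15]]
    - [[0,0,0],[0,0,-0.32]]
    - [[0,0,0],[0,0,-0.5]]
    - [[0,0,0],[0,0,-0.68]]
    - [[0,0,0],[0,0,-0.86]]
    - [[0,0,0],[0,0,-1.04]]
    - [[0,0,0],[0,0,-1.22]]
    - [[0,0,0],[0,0,-1.4]]
    - [[0,0,0],[0,0,-1.58]]
    - [[0,0,0],[0,0,-1.7]]
    - [[0,0,0],[0,0,-1.75]]
    - [[0,0,0],[0,0,-1.75]]

```text
time_s: 6.25
tool_pos: [0.5334, 0.0814, 0.0466]
orientation: [0.307, 0.952, -0.001, -0.004]
ft_force: [-19.9, 1.5, 25.3]
width: 0.703
grasp_force: 75.9
```

apply_moves:
  motion:
    - [[0,0,0],[0,0,-0.15]]
    - [[0,0,0],[0,0,-0.32]]
    - [[0,0,0],[0,0,-0.5]]
    - [[0,0,0],[0,0,-0.68]]
    - [[0,0,0],[0,0,-0.86]]
    - [[0,0,0],[0,0,-1.04]]
    - [[0,0,0],[0,0,-1.22]]
    - [[0,0,0],[0,0,-1.4]]
    - [[0,0,0],[0,0,-1.58]]
    - [[0,0,0],[0,0,-1.7]]
    - [[0,0,0],[0,0,-1.75]]
    - [[0,0,0],[0,0,-1.75]]

```text
time_s: 7.75
tool_pos: [0.5344, 0.0776, 0.0467]
orientation: [-0.533, 0.846, -0.0, -0.004]
ft_force: [-18.8, -14.9, 23.0]
width: 0.707
grasp_force: 75.6
```

apply_moves:
  motion:
    - [[0,0,0],[0,0,0]]
    - [[0,0,0],[0,0,0]]
    - [[0,0,0],[0,0,0]]
    - [[0,0,0],[0,0,0]]
    - [[0,0,-3],[0,0,0]]
    - [[0,0,-7],[0,0,0.16]]
    - [[0,0,-7],[0,0,0.34]]
    - [[0,0,-7],[0,0,0.52]]
    - [[0,0,-7],[0,0,0.7]]
    - [[0,0,-7],[0,0,0.88]]
    - [[0,0,-7],[0,0,1.06]]
    - [[0,0,-7],[0,0,1.24]]
  gripper: 100

```text
time_s: 9.25
tool_pos: [0.5373, 0.0807, 0.1152]
orientation: [0.061, 0.998, 0.0, -0.0]
ft_force: [0.3, 0.2, 0.0]
width: 0.999
grasp_force: 0.0
```

apply_moves:
  motion:
    - [[0,0,0],[0,0,0.18]]
    - [[0,0,0],[0,0,0.36]]
    - [[0,0,0],[0,0,0.54]]
    - [[0,0,0],[0,0,0.72]]
    - [[0,0,0],[0,0,0.9]]
    - [[0,0,0],[0,0,1.08]]
    - [[0,0,0],[0,0,1.26]]
    - [[0,0,0],[0,0,1.44]]
    - [[0,0,0],[0,0,1.62]]
    - [[0,0,0],[0,0,1.8]]
    - [[0,0,0],[0,0,1.98]]
    - [[0,0,0],[0,0,2.16]]

```text
time_s: 10.75
tool_pos: [0.5373, 0.0807, 0.1151]
orientation: [0.909, 0.416, -0.0, -0.0]
ft_force: [-0.8, -0.2, 1.0]
width: 0.998
grasp_force: 0.0
```

apply_moves:
  motion:
    - [[0,0,0],[0,0,0.18]]
    - [[0,0,0],[0,0,0.36]]
    - [[0,0,0],[0,0,0.54]]
    - [[0,0,0],[0,0,0.66]]
    - [[0,0,0],[0,0,0.66]]
    - [[0,0,0],[0,0,0.66]]

```text
time_s: 11.5
tool_pos: [0.5373, 0.0806, 0.1152]
orientation: [0.995, 0.103, -0.0, -0.0]
ft_force: [-0.7, -0.8, -0.4]
width: 1.001
grasp_force: 0.0
```

Run:
```python
from h import *
s,c,im,ex,ey=look('w4')
for st,ce,p in tips(im,(0,0,640,150)):
    if st[4]<400: print(st,ce,hit(c,*ce,.034,True).round(4),p[p[:,1]==p[:,1].min()].mean(0),p[p[:,1]==p[:,1].max()].mean(0))
print('tool shift to wheel',totool(s,np.array([.5355,.0798,.046])-s['tool_pos']))
cv2.imwrite('pics/w4c.png',cv2.resize(im[0:130,190:390],None,fx=4,fy=4,interpolation=cv2.INTER_CUBIC))
```

```text
11.5 [0.5373 0.0806 0.1152] [ 0.9946  0.1035 -0.     -0.    ] 1.294 [-0.01 -0.02 -0.02]
pred [244.89707346  51.70723939] [320.3258493   49.95102637]
[237, 32, 15, 22, 145] [244.7  44.1] [0.6462 0.1581 0.034 ] [249.  32.] [244.  53.]
[257, 55, 15, 14, 116] [263.9  63.1] [0.6343 0.1413 0.034 ] [263.5  55. ] [260.5  68. ]
tool shift to wheel [-0.00188211  0.00041544  0.069228  ]
```

View pics/w4c.png

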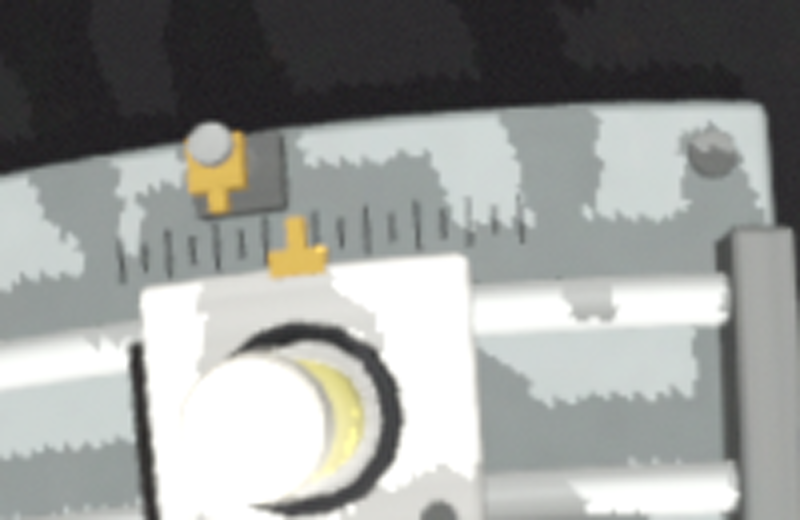

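Run:
```python
from h import *
c=get_calibration('wrist')
i,k=hit(c,244.25,53.4,.034,True),hit(c,263.75,54.,.034,True);print(i,k,(i-k)@[-np.sin(.263),np.cos(.263),0],(i-k)@[np.cos(.263),np.sin(.263),0])
```

```text
[0.63933729 0.15695528 0.034     ] [0.6409344  0.14268941 0.034     ] 0.014190545274760151 0.002166628297824977
```

apply_moves:
  motion:
    - [[-0.2,0,3],[0,0,0]]
    - [[-0.2,0,5.5],[0,0,0]]
    - [[-0.2,0,6.9],[0,0,0]]
    - [[-0.2,0,6.9],[0,0,0]]
    - [[-0.2,0,6.9],[0,0,0]]

```text
time_s: 12.18
tool_pos: [0.5362, 0.0801, 0.0472]
orientation: [0.995, 0.102, 0.001, 0.0]
ft_force: [-0.4, 0.4, 1.0]
width: 0.998
grasp_force: 0.0
```

apply_moves:
  motion:
    - [[0,0,0],[0,0,0]]
    - [[0,0,0],[0,0,0]]
    - [[0,0,0],[0,0,0]]
    - [[0,0,0],[0,0,0]]
    - [[0,0,0],[0,0,0]]
  gripper: 60

```text
time_s: 12.8
tool_pos: [0.5361, 0.0799, 0.0478]
orientation: [0.995, 0.102, 0.001, 0.0]
ft_force: [-2.4, -0.3, 7.1]
width: 0.698
grasp_force: 74.1
```

apply_moves:
  motion:
    - [[0,0,0],[0,0,-0.15]]
    - [[0,0,0],[0,0,-0.32]]
    - [[0,0,0],[0,0,-0.5]]
    - [[0,0,0],[0,0,-0.68]]
    - [[0,0,0],[0,0,-0.86]]
    - [[0,0,0],[0,0,-1.04]]
    - [[0,0,0],[0,0,-1.2]]
    - [[0,0,0],[0,0,-1.3]]
    - [[0,0,0],[0,0,-1.3]]
    - [[0,0,0],[0,0,-1.3]]

```text
time_s: 14.05
tool_pos: [0.5356, 0.0804, 0.0478]
orientation: [0.73, 0.684, 0.0, 0.0]
ft_force: [-4.9, 1.2, 10.1]
width: 0.703
grasp_force: 74.5
```

Run:
```python
from h import *
s,c,im,ex,ey=look('w5')
for st,ce,p in tips(im,(0,0,640,200)):
    if st[4]<600: print(st,ce,hit(c,*ce,.034,True).round(4))
u,v=proj(c,[.64,.155,.034],True).astype(int);x0=max(0,u-60);y0=max(0,v-50);print(x0,y0)
cv2.imwrite('pics/w5c.png',cv2.resize(im[y0:y0+100,x0:x0+120],None,fx=6,fy=6,interpolation=cv2.INTER_CUBIC))
```

```text
14.05 [0.5356 0.0804 0.0478] [7.297e-01 6.838e-01 3.000e-04 2.000e-04] -0.005 [0.22 0.65 0.24]
pred [497.27735021 103.68487305] [506.14033192 193.30595353]
[260, 47, 23, 36, 348] [272.8  61.2] [0.5204 0.1808 0.034 ]
[494, 89, 25, 22, 275] [505.  100.3] [0.646 0.159 0.034]
[477, 99, 17, 11, 106] [484.6 104.6] [0.632 0.156 0.034]
436 56
```

View pics/w5c.png

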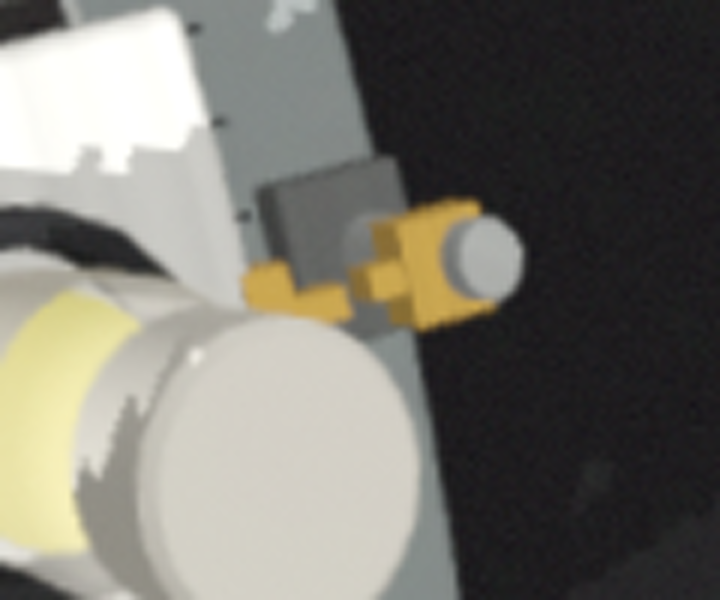

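Run:
```python
from h import *
c=get_calibration('wrist')
H=lambda a,b:hit(c,436+a/6,56+b/6,.034,True)
for A,B in (((355,284),(350,303)),((358,280),(350,300))):
    i,k=H(*A),H(*B);print(i,k,(i-k)@[-np.sin(.263),np.cos(.263),0],(i-k)@[np.cos(.263),np.sin(.263),0])
# px direction of ex at idx
print(proj(c,i+.01*np.array([.9656,.26,0]),True)-proj(c,i,True),proj(c,i+.01*np.array([-.26,.9656,0]),True)-proj(c,i,True))
```

```text
[0.63914244 0.15693727 0.034     ] [0.63858024 0.15513854 0.034     ] 0.0015907249861200744 0.0010104956919168046
[0.63948511 0.15732574 0.034     ] [0.63857824 0.15541895 0.034     ] 0.0016054631823449674 0.001371409158877823
[13.65967546 -3.77190256] [ -3.96396675 -17.48163004]
```

apply_moves:
  motion:
    - [[0,0,0],[0,0,-0.06]]
    - [[0,0,0],[0,0,-0.12]]
    - [[0,0,0],[0,0,-0.12]]
    - [[0,0,0],[0,0,-0.12]]

```text
time_s: 14.6
tool_pos: [0.5355, 0.0805, 0.0478]
orientation: [0.687, 0.726, 0.0, 0.0]
ft_force: [-6.3, 1.3, 9.9]
width: 0.704
grasp_force: 74.5
```

apply_moves:
  motion:
    - [[0,0,0],[0,0,0]]
    - [[0,0,0],[0,0,0]]
    - [[0,0,0],[0,0,0]]
    - [[0,0,0],[0,0,0]]
    - [[0,0,-3.5],[0,0,0]]
    - [[0,0,-7.5],[0,0,0.15]]
    - [[1,0.5,-7.5],[0,0,0.33]]
    - [[2,1,-7.5],[0,0,0.51]]
    - [[3,1.5,-7.5],[0,0,0.69]]
    - [[4,2.4,-7.5],[0,0,0.87]]
    - [[5.3,3.3,-7.5],[0,0,1.05]]
    - [[5.3,3.3,-7.5],[0,0,1.23]]
  gripper: 100

```text
time_s: 16.1
tool_pos: [0.5659, 0.1356, 0.1212]
orientation: [0.981, 0.194, 0.0, -0.0]
ft_force: [0.9, -0.2, 0.7]
width: 0.999
grasp_force: 0.0
```

apply_moves:
  motion:
    - [[0,0,0],[0,0,0.13]]
    - [[0,0,0],[0,0,0.13]]
    - [[0,0,0],[0,0,0.13]]

```text
time_s: 16.48
tool_pos: [0.5654, 0.1348, 0.1212]
orientation: [0.991, 0.133, -0.0, -0.0]
ft_force: [-0.5, 0.1, 0.9]
width: 1.001
grasp_force: 0.0
```

Run:
```python
from h import *
s,c,im,ex,ey=look('w6')
for st,ce,p in tips(im,(0,0,640,200)):
    if st[4]<600: print(st,ce,hit(c,*ce,.034,True).round(4))
u,v=proj(c,[.64,.155,.034],True).astype(int);x0=max(0,u-50);y0=max(0,v-40);print(x0,y0)
cv2.imwrite('pics/w6c.png',cv2.resize(im[y0:y0+75,x0:x0+100],None,fx=8,fy=8,interpolation=cv2.INTER_CUBIC))
```

```text
16.475 [0.5654 0.1348 0.1212] [ 9.911e-01  1.332e-01 -1.000e-04 -0.000e+00] 1.333 [-0.02  0.01  0.06]
pred [317.41693194 101.88478611] [389.96086591 108.73602335]
[310, 87, 14, 16, 107] [316.6  95. ] [0.6454 0.1587 0.034 ]
[310, 107, 13, 14, 104] [316.4 115.4] [0.6308 0.1549 0.034 ]
269 63
```

View pics/w6c.png

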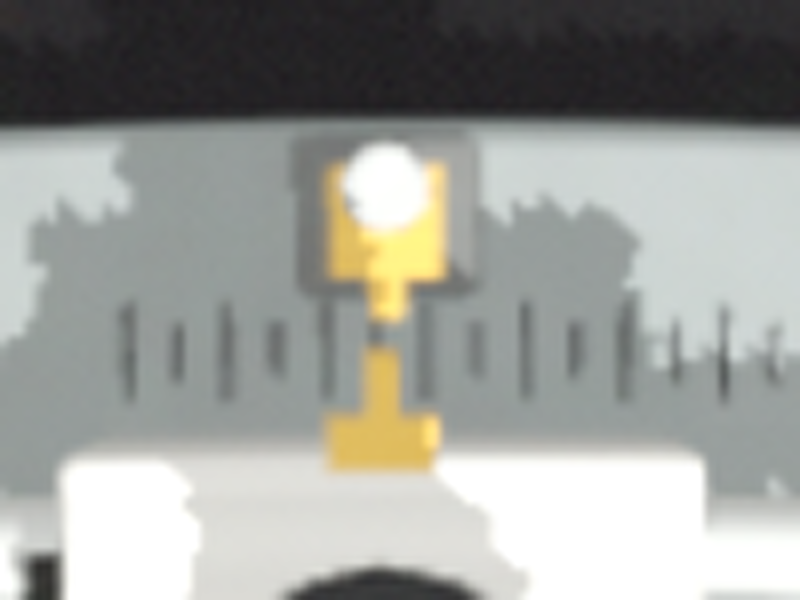

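Run:
```python
from h import *
c=get_calibration('wrist')
im=np.mean([read_camera('wrist').astype(float) for _ in range(4)],0)
y=np.clip(im[...,2]-im[...,0]-15,0,None)
pts={}
for v in range(94,123):
    r=y[v,303:335]; print(v,r.sum().round(), (r@np.arange(303,335)/max(r.sum(),1)).round(2), np.argwhere(r>r.max()/2).ravel()[[0,-1]]+303)
for v in (100,110,118): print(proj(c,np.array(hit(c,317,102,.034,True))+np.array([.9656,.26,0])*(v-102)*-.0007,True))
```

```text
94 1553.0 316.61 [310 323]
95 1562.0 316.67 [310 323]
96 1568.0 316.76 [310 324]
97 1417.0 317.15 [311 323]
98 650.0 317.31 [315 319]
99 514.0 316.75 [315 318]
100 500.0 316.73 [315 318]
101 469.0 316.71 [315 318]
102 398.0 316.76 [315 318]
103 89.0 316.69 [315 318]Traceback (most recent call last):
  File "<stdin>", line 7, in <module>
IndexError: index 0 is out of bounds for axis 0 with size 0
```

Run:
```python
from h import *
c=get_calibration('wrist')
im=read_camera('wrist').astype(float)
y=np.clip(im[...,2]-im[...,0]-15,0,None)
for v in range(99,122):
    r=y[v,303:335]; print(v,r.sum().round(), (r@np.arange(303,335)/max(r.sum(),1)).round(2))
p=hit(c,316.72,101,.034,True)
for d in (0,.005,.01): print(proj(c,p-np.array([.9656,.26,0])*d,True).round(2))
```

```text
99 509.0 316.75
100 501.0 316.73
101 474.0 316.71
102 449.0 316.75
103 118.0 316.75
104 0.0 0.0
105 0.0 0.0
106 85.0 315.53
107 294.0 315.88
108 418.0 316.0
109 435.0 316.01
110 435.0 316.0
111 431.0 316.0
112 427.0 316.0
113 429.0 316.01
114 673.0 316.16
115 1218.0 316.18
116 1509.0 316.17
117 1542.0 316.18
118 1534.0 316.15
119 1484.0 316.01
120 1396.0 315.94
121 884.0 315.9
[316.72 101.  ]
[316.71 107.76]
[316.7  114.51]
```

apply_moves:
  motion:
    - [[-2.2,2.3,0],[0,0,0]]
    - [[-4.3,4.5,0],[0,0,0]]
    - [[-4.3,4.5,3],[0,0,0]]
    - [[-4.3,4.5,6],[0,0,0]]
    - [[-4.3,4.5,7.4],[0,0,0]]
    - [[-4.3,4.5,7.4],[0,0,0]]
    - [[-4.3,4.5,7.4],[0,0,0]]

```text
time_s: 17.65
tool_pos: [0.5366, 0.0802, 0.0484]
orientation: [0.991, 0.132, 0.001, 0.0]
ft_force: [0.2, -0.6, -0.4]
width: 0.998
grasp_force: 0.0
```

apply_moves:
  motion:
    - [[0,0,0],[0,0,0]]
    - [[0,0,0],[0,0,0]]
    - [[0,0,0],[0,0,0]]
    - [[0,0,0],[0,0,0]]
    - [[0,0,0],[0,0,0]]
  gripper: 60

```text
time_s: 18.27
tool_pos: [0.5366, 0.0801, 0.0489]
orientation: [0.991, 0.132, 0.001, 0.0]
ft_force: [-3.3, 1.0, 8.3]
width: 0.702
grasp_force: 74.0
```

apply_moves:
  motion:
    - [[0,0,0],[0,0,0.02]]
    - [[0,0,0],[0,0,0.045]]
    - [[0,0,0],[0,0,0.045]]
    - [[0,0,0],[0,0,0.045]]

```text
time_s: 18.77
tool_pos: [0.5366, 0.0801, 0.0489]
orientation: [0.994, 0.11, 0.001, 0.0]
ft_force: [-2.7, 1.0, 6.8]
width: 0.703
grasp_force: 74.2
```

apply_moves:
  motion:
    - [[0,0,0],[0,0,0]]
    - [[0,0,0],[0,0,0]]
    - [[0,0,0],[0,0,0]]
    - [[0,0,0],[0,0,0]]
    - [[0,0,-3.5],[0,0,0]]
    - [[0,0,-7.4],[0,0,0]]
    - [[2.2,-2.3,-7.4],[0,0,0]]
    - [[4.3,-4.5,-7.4],[0,0,0]]
    - [[4.3,-4.5,-7.4],[0,0,-0.045]]
    - [[4.3,-4.5,-7.4],[0,0,-0.045]]
    - [[4.3,-4.5,-7.4],[0,0,-0.045]]
  gripper: 100

```text
time_s: 20.15
tool_pos: [0.5676, 0.1332, 0.1211]
orientation: [0.991, 0.131, -0.0, -0.0]
ft_force: [0.1, -0.3, -0.4]
width: 1.001
grasp_force: 0.0
```

Run:
```python
from h import *
s,c,im,ex,ey=look('w7')
y=np.clip(im[...,2].astype(float)-im[...,0]-15,0,None)
for v in range(93,122):
    r=y[v,295:340]; print(v,r.sum().round(), (r@np.arange(295,340)/max(r.sum(),1)).round(2),end='; ')
cv2.imwrite('pics/w7c.png',cv2.resize(im[30:230,150:420],None,fx=2.9,fy=2.9,interpolation=cv2.INTER_CUBIC))
```

```text
20.15 [0.5676 0.1332 0.1211] [ 9.913e-01  1.315e-01 -2.000e-04 -0.000e+00] 1.334 [0.01 0.05 0.03]
pred [314.18512473 104.25495652] [386.88340203 110.68227517]
93 870.0 313.53; 94 1276.0 313.45; 95 1518.0 313.52; 96 1542.0 313.57; 97 1541.0 313.62; 98 1563.0 313.72; 99 1492.0 313.97; 100 756.0 314.16; 101 576.0 313.68; 102 510.0 313.54; 103 452.0 313.6; 104 415.0 313.62; 105 167.0 313.44; 106 0.0 0.0; 107 0.0 0.0; 108 39.0 312.95; 109 240.0 313.46; 110 422.0 313.64; 111 446.0 313.63; 112 444.0 313.63; 113 444.0 313.64; 114 442.0 313.62; 115 445.0 313.61; 116 557.0 313.77; 117 1055.0 313.64; 118 1474.0 313.68; 119 1523.0 313.67; 120 1518.0 313.63; 121 1504.0 313.61;
```

View pics/w7c.png

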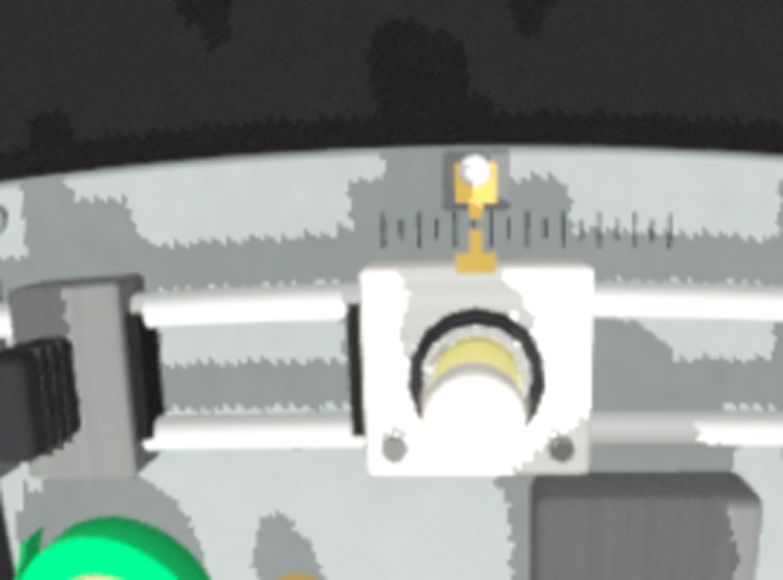

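Run:
```python
from h import *
yaw=.263;ex=np.array([np.cos(yaw),np.sin(yaw),0]);ey=np.array([-np.sin(yaw),np.cos(yaw),0])
c=get_calibration('wrist');W=lambda a,b,z:hit(c,150+a/2.9,30+b/2.9,z,True)
st=lambda p:(p@ex,p@ey)
print('carr edges',st(W(475,265,.036)),st(W(480,475,.036)),st(W(360,370,.036)),st(W(594,370,.036)))
print('car face',st(W(348,370,.033)),st(W(348,370,.025)))
print('stop face bottom edge',st(W(160,395,.017)))
print('idx',st(W(476,216,.034)))
ct=get_calibration('top');im=read_camera('top');cv2.imwrite('pics/top2.png',im)
g=cv2.cvtColor(cv2.imread('pics/top0.png'),cv2.COLOR_BGR2GRAY)[180:206,338:362];print(g)
m=(g<45).astype(np.uint8);n,l,s,ce=cv2.connectedComponentsWithStats(m)
for i in range(1,n):
  if s[i][4]>10:
    u,v=ce[i]+[338,180];p=hit(ct,u,v,.068);print(s[i],u,v,p,st(p))
```

```text
carr edges (np.float64(0.6468384805237511), np.float64(-0.014950202129591318)) (np.float64(0.5915121725593134), np.float64(-0.016088525246999393)) (np.float64(0.619985529452396), np.float64(0.014865731615217223)) (np.float64(0.6199634310540122), np.float64(-0.04552012063057342))
car face (np.float64(0.6194389641020432), np.float64(0.018508831601657862)) (np.float64(0.6178826035817427), np.float64(0.019822446041992604))
stop face bottom edge (np.float64(0.6100368984901314), np.float64(0.07806612693251883))
idx (np.float64(0.6591987238142519), np.float64(-0.01518377698634343))
[[140 138 141 142 141 141 140 139 141 143 140 144 134 136 132 133 136 141
  139 138 138 137 136 130]
 [139 140 141 142 143 142 141 142 134 134 134 133  90 106  93  90 103 143
  139 126 136 139 146 142]
 [141 141 141 144 136 136 138 134 103 105  99  90  99  99  98  95  93 136
  153 124 154 169 187 200]
 [141 144 135 137 101 103 108  91  97 103 100  98 100 102 100  98  93 124
  167 204 207 206 204 214]
 [141 146 101  96  98  99 100  99  98 103 106  94  92  96 102  99  96 135
   84 200 222 214 198 192]
 [141 141  74
[... 1720 characters left out ...]
6 161 186 157  78  96 102  99  99  99  99  99 103 104 100
  101 101  97  87 111 145]
 [ 83 184 190 197 200 206 223  80  97 101 100  99  99 101 100 105 100  93
   86  87  79  63 127 144]
 [ 76 184 208 212 213 205 203 107  95 102 102 102  99  96  88  92  78  73
   74  85 114 110 146 142]
 [102 110 198 184 174 166 172  78  84  97  91  90  82  79  64  86 100 116
  131 150 149 147 144 143]]
[18  5  5 13 17] 357.88235294117646 191.11764705882354 [0.56789865 0.23875422 0.068     ] (np.float64(0.6104420889254931), np.float64(0.08290303884361352))
[ 7  6  9 13 36] 348.97222222222223 191.97222222222223 [0.56589356 0.25919358 0.068     ] (np.float64(0.6138197383168904), np.float64(0.10316085244886533))
```

apply_moves:
  motion:
    - [[0.5,-2,0],[0,0,-0.17]]
    - [[1,-4,0],[0,0,-0.35]]
    - [[1.5,-6,0],[0,0,-0.53]]
    - [[2,-8,0],[0,0,-0.71]]
    - [[2.6,-10,0],[0,0,-0.89]]
    - [[3.6,-12.2,0],[0,0,-1.07]]
    - [[3.6,-12.2,0],[0,0,-1.25]]
    - [[3.6,-12.2,0],[0,0,-1.43]]
    - [[3.6,-12.2,0],[0,0,-1.57]]
    - [[3.6,-12.2,0],[0,0,-1.57]]
    - [[3.6,-12.2,0],[0,0,-1.57]]

```text
time_s: 21.62
tool_pos: [0.5707, 0.2603, 0.1213]
orientation: [0.609, 0.793, -0.0, -0.0]
ft_force: [0.4, 0.1, -0.4]
width: 0.999
grasp_force: 0.0
```

Run:
```python
from h import *
s,c,im,ex,ey=look('w8')
pos=.619*ex+.103*ey
u,v=proj(c,[pos[0],pos[1],.068],True);print('pred',u,v)
g=cv2.cvtColor(im,cv2.COLOR_BGR2GRAY);u,v=int(u),int(v);x0,y0=u-45,max(v-35,0)
print(g[y0:v+35:3,x0:u+46:3])
print(x0,y0,'tool',totool(s,np.array([pos[0],pos[1],.042])-s['tool_pos']))
```

```text
21.625 [0.5707 0.2603 0.1213] [ 0.6092  0.793  -0.     -0.    ] -0.022 [-0.01 -0.   -0.01]
pred [360.58669327 317.76960498] [353.38245535 354.98661323]
pred 317.71741228226585 218.16595264100167
[[100 100  99 122  56  55  56  60  59  54  55  55  56  56  55  54  57  58
   54  58  57  55  55  54  57  57  55  99 100  99 100]
 [102 101 100 105  98  97  99 100  98  99 100  99 102  99 100 101 103 102
   90 101 102  89  86  72  74  73  72  84 101 101 101]
 [101 101 101 113 110 110 109 110 109 110 110 111 109 108 109 106 107  81
   75  72  79  73  73  73  72  75  74  88 100 101  99]
 [100 101 101 110 111 111 112 111 112 109 111 111 110  90  96  75  75  72
   73  73  72  73  73  73  73  74  74  84 101  98 100]
 [101 101 100 104 110 111 110 109 111 110 105  81  62  63  61  52  55  53
   53  52  63  72  73  73  71  73  73  87 100  97  99]
 [102 100 100 120 109 109 108 110 108  66  23  23  20  22  25  22  20  22
   22  25  25  48  72  74  73  75  73  86  99  99 100]
 [102 101 102 112 109 109 110 109 106  44  24  26  22  24  26  20  23  22
   23  16  23  37  72  73  73  75  70  98  99  98 100]
 [
[... 1554 characters left out ...]
2 151 149 149 148 152 204 193 156 112 101 101 100 101 105 148 148
  147 147 148 203 197 163 103  99  97  97 103 145 145]
 [149 150 149 149 151 149 151 203 195 158 110 102  99 101 101 122 147 144
  146 146 152 204 197 161 101  99  99  98 103 143 143]
 [151 149 150 150 151 150 152 201 197 161 110 100 100 101  98 103 140 145
  147 145 152 204 196 160 101  99  98 100 102 143 145]
 [151 150 149 151 149 150 152 200 197 163 107 100  99 100  98 114 145 148
  146 145 151 204 195 158  99  98  97  98  98 144 145]
 [152 150 149 150 149 149 151 200 198 165 112  99  99 100  99 107 146 146
  145 146 151 205 195 159  94  98  98  97 122 144 144]]
272 183 tool [-2.98316664e-05  2.54819265e-04  7.93030004e-02]
```

apply_moves:
  motion:
    - [[0,0,3],[0,0,0]]
    - [[0,0,6],[0,0,0]]
    - [[0,0,7.9],[0,0,0]]
    - [[0,0,7.9],[0,0,0]]
    - [[0,0,7.9],[0,0,0]]

```text
time_s: 22.3
tool_pos: [0.5715, 0.2608, 0.0434]
orientation: [0.608, 0.794, 0.001, 0.001]
ft_force: [0.4, -0.2, 0.5]
width: 0.999
grasp_force: 0.0
```

apply_moves:
  motion:
    - [[0,0,0],[0,0,0]]
    - [[0,0,0],[0,0,0]]
    - [[0,0,0],[0,0,0]]
    - [[0,0,0],[0,0,0]]
    - [[0,0,0],[0,0,0]]
    - [[0,0,0],[0,0,0]]
    - [[0,0,0],[0,0,0]]
  gripper: 15
  force: 40

```text
time_s: 23.18
tool_pos: [0.5687, 0.2602, 0.0428]
orientation: [0.608, 0.794, -0.002, -0.001]
ft_force: [-10.0, -2.5, 9.6]
width: 0.32
grasp_force: 40.1
```

apply_moves:
  motion:
    - [[-0.5,-0.2,0],[0,0,0]]
    - [[-1,-0.2,0],[0,0,0]]
    - [[-1.7,-0.2,0],[0,0,0]]
    - [[-2.4,-0.2,0],[0,0,0]]
    - [[-3.1,-0.2,0],[0,0,0]]
    - [[-3.8,-0.2,0],[0,0,0]]
    - [[-4.4,-0.2,0],[0,0,0]]
    - [[-4.8,-0.2,0],[0,0,0]]
    - [[-5,-0.2,0],[0,0,0]]
    - [[-5,-0.2,0],[0,0,0]]
    - [[-5,-0.2,0],[0,0,0]]

```text
time_s: 24.55
tool_pos: [0.5821, 0.2114, 0.0428]
orientation: [0.608, 0.794, 0.0, 0.0]
ft_force: [-2.7, 0.6, 5.6]
width: 0.321
grasp_force: 39.9
```

Run:
```python
from h import *
s,c,im,ex,ey=look('w9')
print('F',s['ft_force']@ex,s['ft_force']@ey,'tcp',s['tool_pos']@ex,s['tool_pos']@ey)
# profile along -y under the gap (between rods)
g=cv2.cvtColor(im,cv2.COLOR_BGR2GRAY)
for exx in(.606,.619,.632):
  print([(int(round(1000*y)),int(g[tuple(proj(c,np.r_[(exx*ex+y*ey)[:2],.033],True).astype(int)[::-1])])) for y in np.arange(.005,.045,.001)])
```

```text
24.55 [0.5821 0.2114 0.0428] [6.079e-01 7.940e-01 0.000e+00 2.000e-04] -0.107 [0.17 0.44 0.17]
pred [380.74956881 336.37006854] [367.66874168 384.12711472]
F -2.4714153539654626 1.2873483246162136 tcp 0.617080639777236 0.052821950213813466
[(5, 231), (6, 240), (7, 241), (8, 240), (9, 240), (10, 240), (11, 240), (12, 223), (13, 206), (14, 178), (15, 150), (16, 102), (17, 48), (18, 35), (19, 34), (20, 29), (21, 26), (22, 34), (23, 37), (24, 34), (25, 36), (26, 33), (27, 34), (28, 34), (29, 35), (30, 34), (31, 35), (32, 36), (33, 35), (34, 37), (35, 34), (36, 32), (37, 34), (38, 29), (39, 30), (40, 30), (41, 27), (42, 28), (43, 27), (44, 36)]
[(5, 234), (6, 234), (7, 235), (8, 235), (9, 235), (10, 235), (11, 235), (12, 227), (13, 198), (14, 174), (15, 152), (16, 97), (17, 44), (18, 32), (19, 32), (20, 19), (21, 26), (22, 29), (23, 31), (24, 35), (25, 32), (26, 35), (27, 35), (28, 33), (29, 34), (30, 34), (31, 35), (32, 34), (33, 36), (34, 35), (35, 33), (36, 36), (37, 37), (38, 33), (39, 33), (40, 26), (41, 28), (42, 27), (43, 28), (44, 30)]
[(5, 238), (6, 238), (7, 237), (8, 237), (9, 238), (10, 237), (11, 238), (12, 221), (13, 205), (14, 182), (15, 155), (16, 99), (17, 44), (18, 32), (19, 32), (20, 26), (21, 24), (22, 40), (23, 37), (24, 37), (25, 32), (26, 35), (27, 34), (28, 37), (29, 37), (30, 33), (31, 41), (32, 48), (33, 42), (34, 39), (35, 33), (36, 33), (37, 35), (38, 33), (39, 31), (40, 27), (41, 29), (42, 29), (43, 28), (44, 29)]
```

apply_moves:
  motion:
    - [[-0.2,0,0],[0,0,0]]
    - [[-0.4,0,0],[0,0,0]]
    - [[-0.5,0,0],[0,0,0]]
    - [[-0.5,0,0],[0,0,0]]

```text
time_s: 25.1
tool_pos: [0.5834, 0.2068, 0.0428]
orientation: [0.608, 0.794, 0.0, 0.0]
ft_force: [-2.9, 1.9, 5.7]
width: 0.317
grasp_force: 39.9
```

apply_moves:
  motion:
    - [[-0.05,0,0],[0,0,0]]
    - [[-0.1,0,0],[0,0,0]]
    - [[-0.1,0,0],[0,0,0]]

```text
time_s: 25.48
tool_pos: [0.5836, 0.206, 0.0429]
orientation: [0.608, 0.794, 0.0, 0.0]
ft_force: [-2.0, 2.5, 5.4]
width: 0.318
grasp_force: 39.9
```

apply_moves:
  motion:
    - [[-0.05,0,0],[0,0,0]]
    - [[-0.1,0,0],[0,0,0]]
    - [[-0.1,0,0],[0,0,0]]

```text
time_s: 25.85
tool_pos: [0.5839, 0.205, 0.0429]
orientation: [0.608, 0.794, 0.0, 0.0]
ft_force: [-2.4, 2.3, 5.4]
width: 0.315
grasp_force: 39.9
```

apply_moves:
  motion:
    - [[-0.05,0,0],[0,0,0]]
    - [[-0.05,0,0],[0,0,0]]

```text
time_s: 26.1
tool_pos: [0.584, 0.2046, 0.0429]
orientation: [0.608, 0.794, 0.0, 0.0]
ft_force: [-3.0, 2.1, 6.0]
width: 0.32
grasp_force: 39.9
```

apply_moves:
  motion:
    - [[-0.05,0,0],[0,0,0]]
    - [[-0.05,0,0],[0,0,0]]

```text
time_s: 26.35
tool_pos: [0.5842, 0.2041, 0.0429]
orientation: [0.608, 0.794, 0.0, 0.0]
ft_force: [-2.5, 2.2, 5.6]
width: 0.316
grasp_force: 39.9
```

apply_moves:
  motion:
    - [[-0.05,0,0],[0,0,0]]
    - [[-0.05,0,0],[0,0,0]]

```text
time_s: 26.6
tool_pos: [0.5842, 0.2037, 0.0428]
orientation: [0.608, 0.794, 0.0, -0.0]
ft_force: [-2.2, 2.2, 6.4]
width: 0.322
grasp_force: 39.9
```

Still sliding freely (about 2.8 N); continue.

apply_moves:
  motion:
    - [[-0.05,0,0],[0,0,0]]
    - [[-0.05,0,0],[0,0,0]]

```text
time_s: 26.85
tool_pos: [0.5842, 0.2037, 0.0428]
orientation: [0.608, 0.794, 0.0, -0.0]
ft_force: [-3.7, 4.3, 6.4]
width: 0.317
grasp_force: 39.9
```

apply_moves:
  motion:
    - [[-0.05,0,0],[0,0,0]]
    - [[-0.05,0,0],[0,0,0]]

```text
time_s: 27.1
tool_pos: [0.5842, 0.2037, 0.0429]
orientation: [0.608, 0.794, 0.001, -0.001]
ft_force: [-4.0, 6.2, 6.2]
width: 0.318
grasp_force: 39.9
```

Run:
```python
from h import *
s,c,im,ex,ey=look('w10')
print('F',s['ft_force']@ex,s['ft_force']@ey,'tcp',s['tool_pos']@ex,s['tool_pos']@ey)
```

```text
27.1 [0.5842 0.2037 0.0429] [ 6.078e-01  7.941e-01  7.000e-04 -5.000e-04] -0.122 [1.01 0.67 0.18]
pred [382.06358537 327.83232008] [368.67444065 378.22111774]
F -2.2137452126148682 7.016348479913047 tcp 0.6170994771074125 0.04476030981095492
```

apply_moves:
  motion:
    - [[0.04,0,0],[0,0,0]]
    - [[0.07,0,0],[0,0,0]]
    - [[0.07,0,0],[0,0,0]]

```text
time_s: 27.52
tool_pos: [0.5842, 0.2037, 0.0428]
orientation: [0.608, 0.794, 0.0, -0.0]
ft_force: [-2.8, 3.5, 5.6]
width: 0.316
grasp_force: 39.9
```

apply_moves:
  motion:
    - [[0,0,0],[0,0,0]]
    - [[0,0,0],[0,0,0]]
    - [[0,0,0],[0,0,0]]
    - [[0,0,0],[0,0,0]]
    - [[0,0,-2],[0,0,0]]
    - [[0,0,-5],[0,0,0]]
    - [[0,0,-8],[0,0,0]]
    - [[0,0,-8],[0,0,0.17]]
    - [[0,0,-8],[0,0,0.35]]
    - [[0,0,-8],[0,0,0.53]]
    - [[0,0,-8],[0,0,0.71]]
    - [[0,0,-8],[0,0,0.89]]
  gripper: 80

```text
time_s: 29.02
tool_pos: [0.5846, 0.2034, 0.1241]
orientation: [0.892, 0.452, 0.001, 0.0]
ft_force: [0.5, 0.1, -0.3]
width: 0.798
grasp_force: 0.0
```

apply_moves:
  motion:
    - [[-2,0.8,0],[0,0,0.17]]
    - [[-4,1.6,0],[0,0,0.35]]
    - [[-6,2.4,0],[0,0,0.53]]
    - [[-6.7,2.7,0],[0,0,0.68]]
    - [[-6.7,2.7,0],[0,0,0.68]]
    - [[-6.7,2.7,0],[0,0,0.68]]

```text
time_s: 29.78
tool_pos: [0.5671, 0.1335, 0.1232]
orientation: [0.991, 0.134, 0.001, -0.0]
ft_force: [-0.8, -0.3, -0.1]
width: 0.799
grasp_force: 0.0
```

Run:
```python
from h import *
s,c,im,ex,ey=look('w11')
u,v=proj(c,[.64,.156,.034],True).astype(int)
y=np.clip(im[...,2].astype(float)-im[...,0]-15,0,None)
for r0 in range(v-12,v+20):
    r=y[r0,u-20:u+20]; print(r0,r.sum().round(), (r@np.arange(u-20,u+20)/max(r.sum(),1)).round(2),end='; ')
g=cv2.cvtColor(im,cv2.COLOR_BGR2GRAY)
for exx in(.602,.61,.628,.636):  # gap profile at z=.03
  print(exx,[(int(round(2000*q))/2,int(g[tuple(proj(c,np.r_[(exx*ex+q*ey)[:2],.033],True).round().astype(int)[::-1])])) for q in np.arange(.010,.034,.001)])
hs=im[v+10:v+80,u-40:u+40];print('vial yellow px',[ (st[4],ce) for st,ce,p in tips(im,(u-40,v+20,u+40,v+80))])
```

```text
29.775 [0.5671 0.1335 0.1232] [ 9.910e-01  1.335e-01  6.000e-04 -0.000e+00] 1.33 [-0.03  0.01  0.03]
pred [315.20626433 103.84159283] [387.16853418 110.53417094]
92 625.0 314.74; 93 985.0 314.55; 94 1370.0 314.48; 95 1528.0 314.49; 96 1540.0 314.57; 97 1540.0 314.67; 98 1488.0 314.8; 99 1278.0 314.97; 100 637.0 315.08; 101 497.0 314.59; 102 448.0 314.55; 103 418.0 314.56; 104 251.0 314.49; 105 53.0 314.02; 106 0.0 0.0; 107 0.0 0.0; 108 125.0 314.22; 109 389.0 314.54; 110 439.0 314.53; 111 443.0 314.54; 112 443.0 314.53; 113 442.0 314.52; 114 440.0 314.52; 115 431.0 314.59; 116 763.0 314.63; 117 1378.0 314.6; 118 1472.0 314.69; 119 1479.0 314.68; 120 1469.0 314.68; 121 1438.0 314.68; 122 1275.0 314.66; 123 534.0 314.38; 0.602 [(10.0, 222), (11.0, 255), (12.0, 255), (13.0, 255), (14.0, 255), (15.0, 155), (16.0, 106), (17.0, 93), (18.0, 79), (19.0, 77), (20.0, 76), (21.0, 78), (22.0, 72), (23.0, 117), (24.0, 152), (25.0, 164), (26.0, 168), (27.0, 170), (28.0, 169), (29.0, 170), (30.0, 171), (31.0, 171), (32.0, 170), (33.0, 169)]
0.61 [(10.0, 255), (11.0, 255), (12.0, 255), (13.0, 255), 
[... 192 characters left out ...]
, 170), (30.0, 170), (31.0, 170), (32.0, 170), (33.0, 169)]
0.628 [(10.0, 255), (11.0, 255), (12.0, 255), (13.0, 255), (14.0, 255), (15.0, 174), (16.0, 80), (17.0, 52), (18.0, 53), (19.0, 52), (20.0, 50), (21.0, 48), (22.0, 68), (23.0, 105), (24.0, 144), (25.0, 160), (26.0, 167), (27.0, 168), (28.0, 169), (29.0, 169), (30.0, 169), (31.0, 168), (32.0, 168), (33.0, 169)]
0.636 [(10.0, 255), (11.0, 255), (12.0, 255), (13.0, 255), (14.0, 255), (15.0, 168), (16.0, 83), (17.0, 59), (18.0, 59), (19.0, 60), (20.0, 58), (21.0, 59), (22.0, 61), (23.0, 85), (24.0, 156), (25.0, 164), (26.0, 166), (27.0, 167), (28.0, 168), (29.0, 169), (30.0, 169), (31.0, 169), (32.0, 169), (33.0, 170)]
vial yellow px []
```

```bash
python3 -c "
from plant import arm;print(arm.finish_job())"
```

```text
the job is handed in; nothing more can be done
None
```

The job is handed in: the last camera image showed the carriage pointer lined up with the index to within 0.1 mm and the bumpers touching with no visible gap. I made no separate final check on the vial or the things round about, but nothing the arm did came close to moving them.

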